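# Prop up the tea-shop display plinth with a pry bar and a shim

## Robot

A 6-joint arm with a two-finger parallel gripper is mounted at the origin on the work surface. World frame = base frame: x ahead of the robot, y to its left, z up, the work surface at z = 0. Lengths are in m, angles in rad, forces in N, time in s.
With the tool pointing down it reaches from about 0.35 to 0.775 m from the base axis. Payload 5.5 kg.
Tool frame: the origin (TCP) lies between the finger pads; the fingertips stand 19 mm ahead of it and the grasp point (between the pads) is the TCP; z points along the fingers, x is the direction in which the jaws open and shut, and the axes are right-handed (so a half turn about z gives the same grasp; the last joint's range is limited). The gripper opens to 85 mm and grips with 20 to 120 N. Pads are 22 mm wide; open, the fingers measure 114 mm over their backs; the gripper's body (76 mm by 85 mm) begins 54 mm behind the grasp point. The pads swing forward as they close: fully open they stand 13 mm farther back than shut.
Start: joints at [1.117, 0.313, 0.046, 1.304, 0, 1.431], TCP at [0.178, 0.547, 0.25] pointing down, gripper open.
Joint ranges: [-2.76, 2.76], [-0.86, 1.69], [-1.03, 1.26], [-2.2, 2.34], [-1.47, 1.5], [-3.14, 3.14]. Speed limits (rad/s): [2.57, 2.57, 3.14, 3.14, 3.14, 3.14].

## Interface

Orientations are given as a unit quaternion [w, x, y, z].
In Python, from workcell import env gives the robot as it stands. The module is installed in compiled form; this text tells all that it offers.
- The arm moves only by the tool carry_out, never from a script. Its argument "steps" is a list of rows, each a list of 7 numbers: the gripper command: -1 is shut, 1 is fully open, values between are in proportion, then the shift along the tool's x, y, z in m, then the turn, a rotation vector about the tool's x, y, z in rad. A call has 1 to 20 rows; each row shifts and turns the commanded pose from where the row before left it, along the tool's axes as they then stand; what a row does not reach is not made up. A row lasts 1/8 s, in which the tool goes at most 62.5 mm and 10.7 degrees, less where a joint would pass 70% of its speed; a pose out of reach is approached as far as the arm can. A call with a gripper value outside its range is refused whole. The fingers move at their own pace and stop on an object; "grip_force" is the grip in N (left out, the last holds). Time passes only in rows, so rows that do not move let the fingers close. It gives the time, the measured TCP pose, the force and the opening at its end, in the units of the state.
- env.get_state(): the state, without advancing time (a new reading comes with each control period).
- env.read_camera(name): name is "side" or "top" or "wrist"; returns a dict with "color" (400x640x3 uint8, red, green, blue), "K" (3x3 intrinsics, pixels), "R" (3x3) and "t" (3): a world point X has camera coordinates R X + t. Camera axes: x right, y down, z forward; pixel columns grow to the right and rows downward; lengths in m; the calibration is good to about 2 mm. A picture is of the moment at which its call begins. There is no depth.
- env.hand_in(): hands the job in, once; it reports no verdict.
The state is a dict: "clock": time; "joint_pos": joint angles; "qvel": joint speeds; "tau": joint torques, N m; "tcp_pos": TCP position; "orientation": TCP orientation; "wrist_force": force on the tool from outside, world axes, zero at the start; "ft_torque": the same for the moment, N m; "finger_gap": finger opening in m.
Only numpy, scipy, OpenCV 4.12 (cv2) and the standard library are available. Lean on these libraries where they do the work, as an engineer would, in place of code of your own. Each camera call takes 0.05 s, during which the arm holds its last target. There are 200 camera calls.

## Task

Slip the red shim under the front runner of the display plinth so that the plinth stands leaning back on it: lever the front up with the pry bar over its fulcrum, lock the bar down under the yellow keeper while you push the shim in under the full depth of the runner, then unlock the bar, let the plinth down gently onto the shim, and put the bar back level on its stand, clear of the plinth. Handle the plinth only by the bar, force nothing, and leave the tins, cup and clay figure undisturbed.

Things in the scene. Friction and masses are not known exactly. Their poses are not given: they have to be found in the camera images.
- stand: Fixed levering stand: wooden base 10 mm thick (x -238 to 12; 50 mm wide, 18 mm behind x = -108) carrying the red fulcrum block, the yellow keeper and the red tail rest. Origin on the counter below the fulcrum; +x points along the stand to the plinth's front, y across, z up. The plinth's front edge is about 55 mm ahead
- fulcrum_top (a point): Top of the fulcrum, 37 mm over the counter: a free-turning steel roller of radius 8 mm along y, between red cheeks that stand 13 mm higher and leave 32 mm for the bar. Axes as the stand
- tail_rest (a point): Top of the red post that carries the bar's tail, 37 mm over the counter, 223 mm behind the fulcrum; 12 mm along x, 18 mm across
- keeper_mid (a point): Mid-mouth of the yellow keeper at its mean height: 36 mm up, 80 mm behind the fulcrum. True height is up to 4.5 mm more or less, set anew each time and NOT reported: feel for it. Two C hooks, |y| 18-30 mm, open to the tail: mouth 12 mm high between sill (stand x -111 to -73) and lip (x -87 to -73, 8 mm thick), post x -73 to -61
- bar_grip (a point): Centre of the orange grip (44 long, 24 wide, 16 mm thick) of the loose steel pry bar, 0.4 kg. +x along the bar to its toe, y across, z up. Flat strip 22 wide, 8 thick (this point is in its mid-plane), toe at +227 mm, tail end at -50 mm. Starts level on fulcrum and tail rest, toe 5 to 25 mm short of the plinth
- bar_toe (a point): Middle of the bar's toe end. It must dip under the plinth's edge: raise the handle by about 20 degrees over the fulcrum, then push it some 13 mm under. Pressing the grip then takes about 10 to 20 N
- bar_pin (a point): Middle of the bar's round cross pin, 10 mm thick, 64 mm long along y, 60 mm ahead of the grip. To lock: with the pin 98 mm behind the fulcrum (clear of the lips) press down till it meets the sills, ease up 1 mm, slide towards the plinth till it meets the posts (about 20 mm; this drags with 5 to 12 N), ease up against the lips and let go; the plinth's weight holds it. Unlock the reverse way
- plinth: Loose wooden display plinth with stone top, 260 (x) by 280 mm (y), 78 mm tall, about 2.8 kg (varies by a quarter), level at the start. Origin on the counter below its middle; +x away from the stand, z up. Front edge at x = -130 mm. Two tea tins stand on it. On the shim it leans back by about 0.04 rad
- runner (a point): Middle of the underside of the plinth's front runner: 24 mm deep (plinth x -85 to -61), 30 mm tall, full width; ahead of it a 45 mm overhang whose underside is 30 mm up. The rear runner (black rubber) alike at x 101 to 125. With the bar locked the front runner is 10 mm or more off the counter
- shim_mark (a point): Lower end of the red mark on the plinth's front face, at the front edge's underside, 78 mm to -y of the middle: the shim goes in here, square to the face
- shim_tab (a point): Grip point on the upright tab of the loose red shim plate (80 g), 26 mm above its underside. Tab 28 mm along x, 22 across, top 42 mm above the underside. +x from tab to nose, z up. Plate 140 long (nose at +122 mm, back end at -18), 50 wide, 8 thick
- shim_nose (a point): Middle of the shim's nose edge, 4 mm above its underside. In place it lies past the back of the front runner, by about 10 mm
- tin_a: Black tea tin, 60 mm across, 62 mm tall, loose on the plinth; origin at its underside
- tin_b: Black tea tin, 60 mm across, 62 mm tall, loose on the plinth; origin at its underside
- cup: White cup on the counter, 72 mm across, 55 mm tall; origin at its underside
- pet: Clay tea figure on the counter, 68 mm across, 82 mm tall; origin at its underside

How it is judged:
By the outcome, as a careful person would: the job done as asked, in the order asked, and still so for the second after the job is handed in, with the robot touching nothing.
It also fails if it takes over 72 s, if anything falls off the work surface, if the arm or the gripper's body presses on something with over 40 N, if the wrist force passes 120 N, or if a joint passes its speed limit or range.

## Working session

There is one attempt and no reset: what is moved stays moved. The work goes in short steps, Python scripts to look and compute and a tool call to move; the robot and the scene stay as the last step left them, time stands still between calls to the robot, and variables do not carry over. Pictures are saved under pics/ and viewed, about 8 in all and at most 12, crops included, and the job is handed in when it is done.

Besides the shell and the picture viewer there is one more tool, called after "Call:" as name(argument=value, ...), one argument or row to a line, values as JSON. carry_out: Moves the arm, as the interface text tells. Its arguments: {"type":"object","properties":{"steps":{"type":"array","items":{"type":"array","items":{"type":"number"}}},"grip_force":{"type":"number"}},"required":["steps"]}

```bash
mkdir -p pics
cat > h.py <<'E'
import numpy as np, cv2
from workcell import env
from scipy.spatial.transform import Rotation as Rn
def ray(c,u,v,z):
    R,t,K=np.array(c["R"]),np.array(c["t"]),np.array(c["K"])
    o=-R.T@t; d=R.T@np.linalg.inv(K)@np.array([u,v,1.]); return o+d*(z-o[2])/d[2]
def proj(c,X):
    p=np.array(c["K"])@(np.array(c["R"])@np.array(X)+np.array(c["t"])); return p[:2]/p[2]
def cam(n,f=None):
    c=env.read_camera(n)
    if f: cv2.imwrite("pics/"+f,c["color"][:,:,::-1])
    return c
def st():
    s=env.get_state(); q=s["orientation"]; R=Rn.from_quat([q[1],q[2],q[3],q[0]]).as_matrix()
    print("t",round(s["clock"],2),"p",np.round(s["tcp_pos"],4),"x",np.round(R[:,0],3),"z",np.round(R[:,2],3),"F",np.round(s["wrist_force"],1),"g",round(s["finger_gap"],4)); return s,R
E
python3 - <<'E'
from h import *
a=cam("top","top1.png");b=cam("side","side1.png");st()
for c in(a,b): print(np.round(c["K"],1).tolist(),np.round(-np.array(c["R"]).T@c["t"],3),np.round(c["R"],2).tolist())
E
```

```text
t 0.1 p [0.1773 0.5465 0.2495] x [ 0.309  0.951 -0.002] z [-0.001 -0.001 -1.   ] F [-0.8  0.5 -0.1] g 0.0855
[[423.7, 0.0, 318.5], [0.0, 423.7, 198.2], [0.0, 0.0, 1.0]] [ 0.221 -0.012  1.341] [[-0.0, -1.0, 0.0], [-0.97, 0.0, -0.24], [0.24, -0.0, -0.97]]
[[426.9, 0.0, 318.6], [0.0, 426.9, 200.0], [0.0, 0.0, 1.0]] [ 0.446 -0.733  0.797] [[1.0, -0.07, 0.01], [-0.05, -0.71, -0.7], [0.05, 0.7, -0.71]]
```

View pics/top1.png

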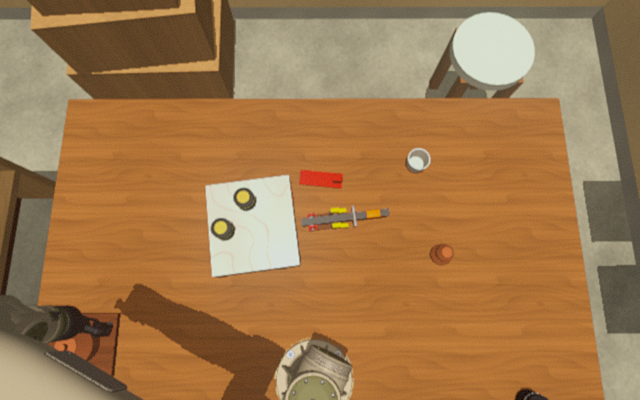

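View pics/side1.png

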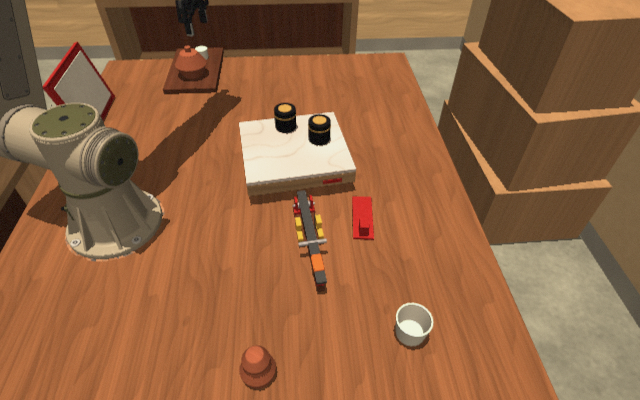

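Top view: plinth at about (253,226), bar from toe (303,222) to tail (388,212), shim at (321,180) with its tab on the right, cup (419,160), figure (442,254). The stand's +x points roughly along world +y. Next I measure by colour masks and enlarged crops.

Run:
```python
from h import *
a=cam("top");b=cam("side")
def comps(c,lo,hi,roi,name,z,mn=6):
    hsv=cv2.cvtColor(c["color"],cv2.COLOR_RGB2HSV); m=cv2.inRange(hsv,lo,hi)
    k=np.zeros_like(m); x0,y0,x1,y1=roi; k[y0:y1,x0:x1]=255; m&=k
    n,l,s,ce=cv2.connectedComponentsWithStats(m)
    for i in range(1,n):
        if s[i,4]>=mn:
            pts=np.argwhere(l==i)[:,::-1].astype(np.float32); r=cv2.minAreaRect(pts)
            print(name,np.round(ce[i],1),s[i,4],"rect",np.round(cv2.boxPoints(r)).tolist(),"W",np.round(ray(c,*ce[i],z),3))
for c,r,n in((a,(190,150,400,300),"top"),(b,(230,100,450,300),"side")):
    comps(c,(22,150,120),(34,255,255),r,n+" yellow",.045)
    comps(c,(9,200,180),(20,255,255),r,n+" orange",.049,20)
    comps(c,(0,225,120),(4,255,255),r,n+" red",.01)
    comps(c,(0,0,150),(179,60,255),r,n+" white",.078,200)
A=cv2.resize(a["color"][160:245,285:400],None,fx=6,fy=6,interpolation=cv2.INTER_CUBIC)
B=cv2.resize(b["color"][170:295,235:385],None,fx=5,fy=5,interpolation=cv2.INTER_CUBIC)
cv2.imwrite("pics/A.png",A[:,:,::-1]);cv2.imwrite("pics/B.png",B[:,:,::-1])
```

```text
top yellow [242.4 196.5] 116 rect [[237.0, 191.0], [248.0, 191.0], [248.0, 202.0], [237.0, 202.0]] W [0.544 0.225 0.045]
top yellow [338.  209.8] 84 rect [[330.0, 207.0], [346.0, 207.0], [346.0, 212.0], [330.0, 212.0]] W [ 0.5   -0.076  0.045]
top yellow [220.1 227.2] 122 rect [[212.0, 225.0], [223.0, 220.0], [228.0, 230.0], [217.0, 235.0]] W [0.446 0.29  0.045]
top yellow [339.7 224.8] 92 rect [[332.0, 222.0], [348.0, 221.0], [348.0, 227.0], [332.0, 228.0]] W [ 0.453 -0.081  0.045]
top orange [372.8 213. ] 91 rect [[367.0, 209.0], [379.0, 209.0], [379.0, 217.0], [367.0, 217.0]] W [ 0.489 -0.184  0.049]
top red [337.8 176.7] 11 rect [[334.0, 175.0], [336.0, 174.0], [341.0, 179.0], [340.0, 181.0]] W [ 0.619 -0.079  0.01 ]
top red [329. 183.] 12 rect [[326.0, 183.0], [330.0, 180.0], [332.0, 183.0], [328.0, 186.0]] W [ 0.598 -0.049  0.01 ]
top red [339.2 184.7] 6 rect [[338.0, 184.0], [340.0, 183.0], [341.0, 185.0], [339.0, 186.0]] W [ 0.592 -0.083  0.01 ]
top white [253.3 226.8] 7122 rect [[200.0, 186.0], [289.0, 174.0], [300.0, 265.0], [212.0, 277.0]] W [0.442 0.182 0.078]
side yellow [318.1 218.3] 26 rect [[315.0, 216.0], [319.0, 215.0], [321.0, 221.0], [317.0, 222.0]] W [ 0.497 -0.059  0.045]
side yellow [297.9 221. ] 29 rect [[296.0, 218.0], [300.0, 218.0], [300.0, 224.0], [296.0, 224.0]] W [ 0.449 -0.064  0.045]
side yellow [320.  231.9] 26 rect [[317.0, 230.0], [321.0, 228.0], [323.0, 234.0], [319.0, 235.0]] W [ 0.498 -0.101  0.045]
side yellow [299.7 234.5] 24 rect [[298.0, 237.0], [298.0, 232.0], [302.0, 232.0], [302.0, 237.0]] W [ 0.451 -0.106  0.045]
side white [290.5 151.1] 5212 rect [[238.0, 122.0], [347.0, 108.0], [355.0, 169.0], [246.0, 183.0]] W [0.438 0.156 0.078]
```

View pics/A.png

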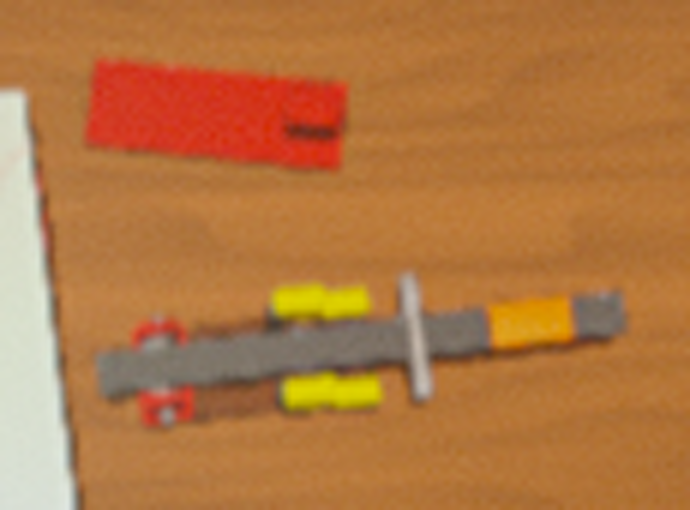

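View pics/B.png

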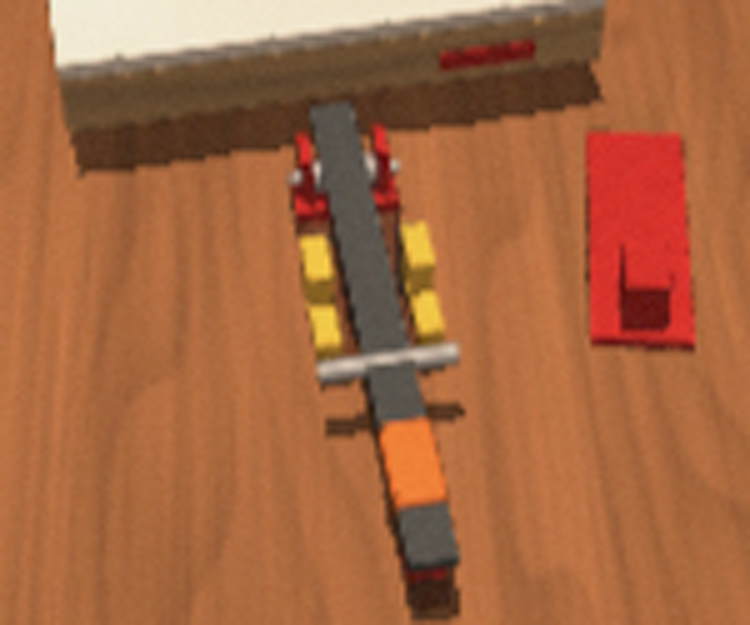

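Crop A: bar from toe (100,375) to tail (622,312), pin at (415,337), fulcrum roller at about (162,374), shim corners (95,60), (348,83), (340,170), (88,146). Crop B: the red mark on the plinth's front face spans (440–535, 53), and the pin sits just tailward of the keeper hooks.

Run:
```python
from h import *
a=cam("top");b=cam("side")
fA=lambda u,v:((u+.5)/6-.5+285,(v+.5)/6-.5+160)
fB=lambda u,v:((u+.5)/5-.5+235,(v+.5)/5-.5+170)
P=lambda n,c,uv,z:print(n,np.round(ray(c,*uv,z),4))
for n,p,q,z in(("toe",(101,375),(333,103),.045),("tail",(622,312),(435,562),.045),("grip",(531,321),(413,462),.049),("pin",(415,337),(389,362),.046),
 ("cheeks",(162,374),(345,155),.05),("shimA",(95,60),(587,133),.008),("shimB",(348,83),(681,134),.008),("shimC",(340,170),(692,345),.008),("shimD",(88,146),(592,342),.008)):
    P(n+" T",a,fA(*p),z);P(n+" S",b,fB(*q),z)
P("mark S",b,fB(487,62),.030);P("mark S.04",b,fB(487,62),.04)
# plinth top white corners
for c in (a,b):
    hsv=cv2.cvtColor(c["color"],cv2.COLOR_RGB2HSV);m=cv2.inRange(hsv,(0,0,120),(179,75,255))
    m=cv2.morphologyEx(m,cv2.MORPH_OPEN,np.ones((5,5)))
    cs=max([k for k in cv2.findContours(m,0,2)[0] if cv2.pointPolygonTest(cv2.convexHull(k),(255.,226.) if c is a else (290.,151.),False)>0],key=cv2.contourArea)
    h=cv2.convexHull(cs);q=cv2.approxPolyDP(h,6,True)[:,0];print(q.tolist());C=np.array([ray(c,*p,.078) for p in q]);print(np.round(C,3).tolist(),C.mean(0),np.linalg.norm(C-np.roll(C,1,0),axis=1))
```

```text
toe T [0.4617 0.0384 0.045 ]
toe S [0.4607 0.039  0.045 ]
tail T [ 0.4943 -0.2328  0.045 ]
tail S [ 0.4917 -0.2365  0.045 ]
grip T [ 0.4888 -0.1847  0.049 ]
grip S [ 0.4858 -0.188   0.049 ]
pin T [ 0.4811 -0.1246  0.046 ]
pin S [ 0.4789 -0.1302  0.046 ]
cheeks T [0.4612 0.0067 0.05  ]
cheeks S [ 0.4649 -0.0029  0.05  ]
shimA T [0.6442 0.0442 0.008 ]
shimA S [0.5929 0.0461 0.008 ]
shimB T [ 0.6307 -0.0945  0.008 ]
shimB S [0.6418 0.0423 0.008 ]
shimC T [ 0.5813 -0.0893  0.008 ]
shimC S [ 0.6251 -0.0987  0.008 ]
shimD T [0.5952 0.0477 0.008 ]
shimD S [ 0.5778 -0.0938  0.008 ]
mark S [0.5429 0.0801 0.03  ]
mark S.04 [0.5416 0.0694 0.04  ]
[[288, 175], [299, 265], [212, 276], [206, 185]]
[[0.604, 0.08, 0.078], [0.327, 0.043, 0.078], [0.296, 0.299, 0.078], [0.573, 0.333, 0.078]] [0.44994263 0.18865258 0.078     ] [0.25499038 0.28000204 0.25707571 0.27939155]
[[333, 112], [354, 170], [246, 183], [239, 122]]
[[0.567, 0.33, 0.078], [0.597, 0.07, 0.078], [0.326, 0.039, 0.078], [0.294, 0.296, 0.078]] [0.4459587  0.18376455 0.078     ] [0.2758656  0.26175023 0.27219911 0.25937964]
```

Call:
carry_out(
  steps=[
    [1, 0, 0, 0, 0, 0, 0.163],
    [1, 0, 0, 0, 0, 0, 0.163],
    [1, 0, 0, 0, 0, 0, 0.163],
    [1, 0, 0, 0, 0, 0, 0.163],
    [1, 0, 0, 0, 0, 0, 0.163],
    [1, 0, 0, 0, 0, 0, 0.163],
    [1, 0, 0, 0, 0, 0, 0.162],
    [1, 0.055, 0, 0, 0, 0, 0],
    [1, 0.055, 0, 0, 0, 0, 0],
    [1, 0.055, 0, 0, 0, 0, 0],
    [1, 0.055, 0, 0, 0, 0, 0],
    [1, 0, 0.05, 0, 0, 0, 0],
    [1, 0, 0.05, 0, 0, 0, 0],
    [1, 0, 0.05, 0, 0, 0, 0],
    [1, 0, 0.05, 0, 0, 0, 0],
    [1, 0, 0.05, 0, 0, 0, 0],
    [1, 0, 0.05, 0, 0, 0, 0],
    [1, 0, 0.05, 0, 0, 0, 0],
    [1, 0, 0.05, 0, 0, 0, 0],
    [1, 0, 0.05, 0, 0, 0, 0],
  ],
  grip_force=60,
)

```text
clock: 2.8
tcp_pos: [0.4485, 0.1242, 0.2504]
orientation: [-0.0, 0.998, 0.059, 0.0]
wrist_force: [0.6, 0.0, 0.2]
finger_gap: 0.0854
```

Call:
carry_out(
  steps=[
    [1, 0, 0.05, 0, 0, 0, 0],
    [1, 0, 0.05, 0, 0, 0, 0],
    [1, 0, 0.05, 0, 0, 0, 0],
    [1, 0, 0.05, 0, 0, 0, 0],
    [1, 0, 0.05, 0, 0, 0, 0],
    [1, 0, 0.05, 0.025, 0, 0, 0],
    [1, 0, 0.015, 0.045, 0, 0, 0],
    [1, 0, 0, 0.02, 0, 0, 0],
    [1, 0, 0, 0, 0, 0, 0],
  ],
)

```text
clock: 3.92
tcp_pos: [0.4839, -0.1867, 0.1585]
orientation: [-0.001, 0.998, 0.058, -0.002]
wrist_force: [0.3, -0.4, 0.2]
finger_gap: 0.0855
```

Run:
```python
from h import *
st();c=cam("wrist","w1.png")
for X in((.4877,-.1868,.049),(.4803,-.127,.046),(.463,.002,.037)): print(np.round(proj(c,X),1))
```

```text
t 3.92 p [ 0.4839 -0.1867  0.1585] x [ 0.993  0.116 -0.003] z [-0.004  0.002 -1.   ] F [ 0.3 -0.4  0.2] g 0.0855
[332.  209.1]
[331.8 120.1]
[ 329.2 -113.9]
```

View pics/w1.png

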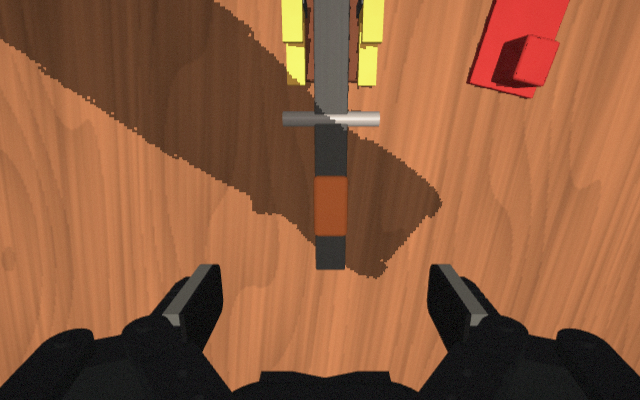

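Wrist view: bar upright and centred, grip centre (331,206), pin (331,119), hooks symmetric about u≈331 with sill tail ends at v≈86 and lip ends at v≈42. The bar is square in the stand.

Run:
```python
from h import *
c=cam("wrist")
u=np.array([-.117,.993,0])
def P(n,x,y,z):
    X=ray(c,x,y,z); print(n,np.round(X,4),"along",round(X@u,4))
P("grip",331.5,206,.049);P("pin",331,119,.046);P("sill",331,86,.03);P("lip",331,42,.050);P("tab top",529,60,.042);P("shim bl",470,82,.008);P("shim br",530,98,.008)
print(np.array([.463,.002,0])@u, np.array([.4645,.058,0])@u)
```

```text
grip [ 0.4884 -0.1854  0.049 ] along -0.2413
pin [ 0.4809 -0.1268  0.046 ] along -0.1822
sill [ 0.4785 -0.1059  0.03  ] along -0.1611
lip [ 0.4752 -0.0812  0.05  ] along -0.1363
tab top [ 0.6021 -0.0758  0.042 ] along -0.1457
shim bl [ 0.5808 -0.0903  0.008 ] along -0.1576
shim br [ 0.6282 -0.0962  0.008 ] along -0.169
-0.052185 0.0032474999999999934
```

Call:
carry_out(
  steps=[
    [1, 0.0045, -0.001, 0.03, 0, 0, 0],
    [1, 0, 0, 0.03, 0, 0, 0],
    [1, 0, 0, 0.03, 0, 0, 0],
    [1, 0, 0, 0.015, 0, 0, 0],
    [1, 0, 0, 0.01, 0, 0, 0],
    [-1, 0, 0, 0, 0, 0, 0],
    [-1, 0, 0, 0, 0, 0, 0],
    [-1, 0, 0, 0, 0, 0, 0],
    [-1, 0, 0, 0, 0, 0, 0],
    [-1, 0, 0, 0, 0, 0, 0],
    [-1, 0, 0, 0, 0, 0, 0],
  ],
  grip_force=90,
)

```text
clock: 5.4
tcp_pos: [0.4901, -0.186, 0.0463]
orientation: [0.001, 0.998, 0.059, 0.001]
wrist_force: [-2.1, 0.4, 5.9]
finger_gap: 0.0225
```

```bash
python3 -c "from h import *;st()"
```

```text
t 5.4 p [ 0.4901 -0.186   0.0463] x [0.993 0.117 0.001] z [ 0.001 -0.001 -1.   ] F [-2.1  0.4  5.9] g 0.0225
```

Call:
carry_out(
  steps=[
    [-1, 0, -0.0009, -0.0088, -0.046, 0, 0],
    [-1, 0, -0.0009, -0.0088, -0.046, 0, 0],
    [-1, 0, -0.0009, -0.0088, -0.046, 0, 0],
    [-1, 0, -0.0009, -0.0088, -0.046, 0, 0],
    [-1, 0, -0.0009, -0.0088, -0.046, 0, 0],
    [-1, 0, -0.0009, -0.0088, -0.046, 0, 0],
    [-1, 0, -0.0009, -0.0088, -0.046, 0, 0],
    [-1, 0, -0.0009, -0.0088, -0.046, 0, 0],
    [-1, 0, 0, 0, 0, 0, 0],
  ],
)

```text
clock: 6.52
tcp_pos: [0.4874, -0.1664, 0.1133]
orientation: [0.182, 0.982, 0.058, 0.011]
wrist_force: [-0.2, 1.0, -1.7]
finger_gap: 0.0223
```

Run:
```python
from h import *
s,R=st();b=cam("side")
u=np.array([-.117,.993,0]);print("along",np.array(s["tcp_pos"])@u)
B=cv2.resize(b["color"][150:290,235:385],None,fx=4,fy=4,interpolation=cv2.INTER_CUBIC)
c=cam("wrist");W=cv2.resize(c["color"],None,fx=.75,fy=.75,interpolation=cv2.INTER_AREA)
o=np.zeros((560,600,3),np.uint8);o[:,:600]=B;cv2.imwrite("pics/B2.png",o[:,:,::-1])
cv2.imwrite("pics/w2.png",W[:,:,::-1])
```

```text
t 6.53 p [ 0.4874 -0.1664  0.1133] x [0.993 0.118 0.   ] z [ 0.043 -0.356 -0.934] F [-0.2  1.  -1.7] g 0.0223
along -0.2222304383070303
```

View pics/B2.png

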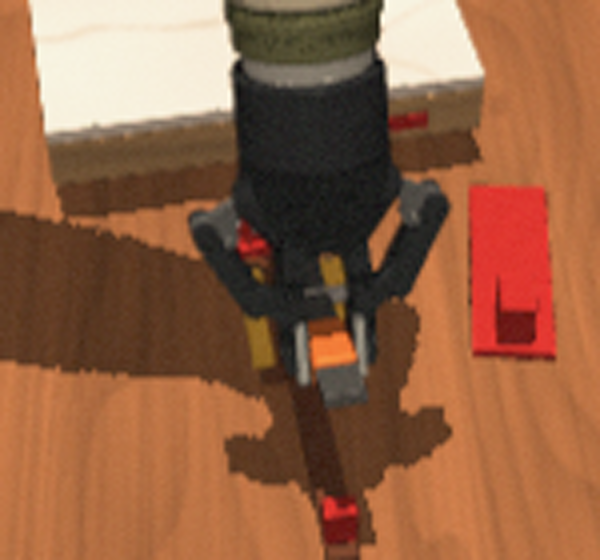

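Side view: the bar is gripped at its orange grip and raised off the red tail rest, while shim and plinth are untouched. The toe works out at z≈28 mm and about 37 mm ahead of the fulcrum, as it should be. Now I push it under.

Call:
carry_out(
  steps=[
    [-1, 0, -0.004, 0, 0, 0, 0],
    [-1, 0, -0.004, 0, 0, 0, 0],
    [-1, 0, -0.004, 0, 0, 0, 0],
    [-1, 0, -0.004, 0, 0, 0, 0],
    [-1, 0, -0.004, 0, 0, 0, 0],
    [-1, 0, -0.004, 0, 0, 0, 0],
    [-1, 0, -0.004, 0, 0, 0, 0],
    [-1, 0, -0.005, 0, 0, 0, 0],
    [-1, 0, 0, 0, 0, 0, 0],
  ],
)

```text
clock: 7.75
tcp_pos: [0.4839, -0.1362, 0.1011]
orientation: [0.182, 0.981, 0.058, 0.011]
wrist_force: [0.2, 1.0, -0.8]
finger_gap: 0.0222
```

```bash
cat >> h.py <<'E'
def bar(F=(.4635,.0037),off=.005,show=True):
    s,R=st(); u=np.array([-.117,.993,0]); g=np.array(s["tcp_pos"])+off*R[:,2]; t=-R[:,1]
    f0=-.050
    for n,d in(("toe",.227),("pin",.06),("grip",0)):
        X=g+d*t; print(n,"x %.1f z %.1f"%((X@u-f0)*1e3,X[2]*1e3),end="; ")
    print("pitch",round(np.arcsin(t[2]),4)); return s,R
E
python3 -c "from h import *;bar()"
```

```text
t 7.75 p [ 0.4839 -0.1362  0.1011] x [ 0.993  0.117 -0.   ] z [ 0.042 -0.356 -0.933] F [ 0.2  1.  -0.8] g 0.0222
toe x 68.2 z 15.0; pin x -87.7 z 74.9; grip x -143.7 z 96.4; pitch -0.3671
```

Call:
carry_out(
  steps=[
    [-1, 0, 0.0005, 0.0055, 0.035, 0, 0],
    [-1, 0, 0.0005, 0.0055, 0.035, 0, 0],
    [-1, 0, 0.0005, 0.0055, 0.035, 0, 0],
    [-1, 0, 0.0005, 0.0055, 0.035, 0, 0],
    [-1, 0, 0.0005, 0.0055, 0.035, 0, 0],
    [-1, 0, 0.0005, 0.0055, 0.035, 0, 0],
  ],
  grip_force=110,
)

```text
clock: 8.5
tcp_pos: [0.4849, -0.1476, 0.0699]
orientation: [0.076, 0.995, 0.058, 0.005]
wrist_force: [0.0, 9.5, 1.3]
finger_gap: 0.0217
```

Call:
carry_out(
  steps=[
    [-1, 0, 0.0005, 0.0055, 0.035, 0, 0],
    [-1, 0, 0.0005, 0.0055, 0.035, 0, 0],
    [-1, 0, 0.0005, 0.0055, 0.035, 0, 0],
    [-1, 0, 0.0005, 0.0055, 0.035, 0, 0],
    [-1, 0, 0, 0, 0, 0, 0],
  ],
)

```text
clock: 9.12
tcp_pos: [0.4853, -0.152, 0.0483]
orientation: [0.006, 0.998, 0.058, 0.0]
wrist_force: [0.1, 9.2, 4.0]
finger_gap: 0.0217
```

```bash
python3 -c "from h import *;bar()"
```

```text
t 9.12 p [ 0.4853 -0.152   0.0483] x [ 0.993  0.116 -0.   ] z [ 0.001 -0.012 -1.   ] F [0.1 9.2 4. ] g 0.0217
toe x 69.2 z 40.5; pin x -97.8 z 42.5; grip x -157.8 z 43.3; pitch -0.0122
```

Run:
```python
from h import *
b=cam("side")
B=cv2.resize(b["color"][90:270,230:390],None,fx=3.3,fy=3.3,interpolation=cv2.INTER_CUBIC);cv2.imwrite("pics/B3.png",B[:,:,::-1])
```

```text
(no output)
```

View pics/B3.png

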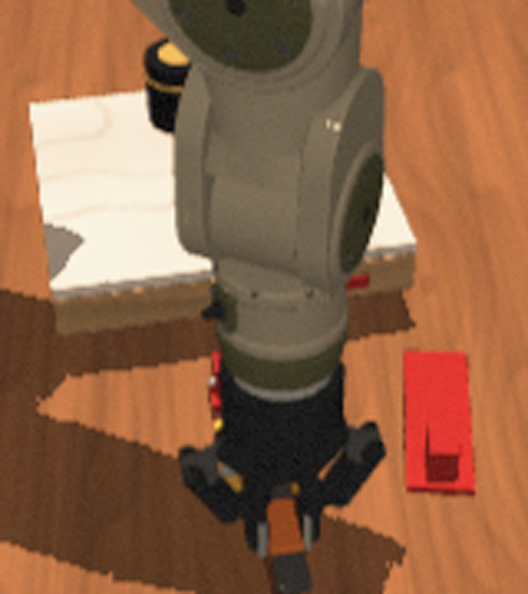

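Side view: the front edge has risen (left front corner row 183→178.5, about 12 mm) and the tin is still standing. Now I feel for the sill.

Call:
carry_out(
  steps=[
    [-1, 0, 0.0002, 0.0016, 0.01, 0, 0],
    [-1, 0, 0.0002, 0.0016, 0.01, 0, 0],
    [-1, 0, 0.0002, 0.0016, 0.01, 0, 0],
    [-1, 0, 0, 0, 0, 0, 0],
  ],
)

```text
clock: 9.68
tcp_pos: [0.4855, -0.1525, 0.0439]
orientation: [-0.008, 0.998, 0.058, -0.0]
wrist_force: [-0.0, 9.3, 3.8]
finger_gap: 0.0216
```

Call:
carry_out(
  steps=[
    [-1, 0, 0.0002, 0.0016, 0.01, 0, 0],
    [-1, 0, 0, 0, 0, 0, 0],
  ],
)

```text
clock: 9.93
tcp_pos: [0.4855, -0.1527, 0.0424]
orientation: [-0.013, 0.998, 0.058, -0.001]
wrist_force: [0.3, 9.2, 4.0]
finger_gap: 0.0217
```

Call:
carry_out(
  steps=[
    [-1, 0, 0.0002, 0.0016, 0.01, 0, 0],
    [-1, 0, 0, 0, 0, 0, 0],
  ],
)

```text
clock: 10.18
tcp_pos: [0.4856, -0.1529, 0.0408]
orientation: [-0.018, 0.998, 0.058, -0.001]
wrist_force: [-0.5, 8.2, 4.1]
finger_gap: 0.0214
```

```bash
python3 -c "from h import *;bar()"
```

```text
t 10.18 p [ 0.4856 -0.1529  0.0408] x [0.993 0.117 0.   ] z [-0.004  0.036 -0.999] F [-0.5  8.2  4.1] g 0.0214
toe x 68.4 z 44.1; pin x -98.5 z 38.0; grip x -158.5 z 35.8; pitch 0.0366
```

Call:
carry_out(
  steps=[
    [-1, 0, 0.0002, 0.0016, 0.01, 0, 0],
    [-1, 0, 0, 0, 0, 0, 0],
  ],
)

```text
clock: 10.42
tcp_pos: [0.4857, -0.153, 0.0399]
orientation: [-0.023, 0.998, 0.058, -0.001]
wrist_force: [-1.6, 9.7, 9.3]
finger_gap: 0.022
```

Call:
carry_out(
  steps=[
    [-1, 0, 0.0002, 0.0016, 0.01, 0, 0],
    [-1, 0, 0, 0, 0, 0, 0],
  ],
)

```text
clock: 10.68
tcp_pos: [0.4858, -0.1531, 0.0395]
orientation: [-0.028, 0.998, 0.059, -0.001]
wrist_force: [-5.0, 10.4, 19.7]
finger_gap: 0.0215
```

Call:
carry_out(
  steps=[
    [-1, 0, 0.0002, 0.0016, 0.01, 0, 0],
    [-1, 0, 0, 0, 0, 0, 0],
  ],
)

```text
clock: 10.92
tcp_pos: [0.4859, -0.1532, 0.0391]
orientation: [-0.033, 0.998, 0.059, -0.001]
wrist_force: [-6.9, 13.5, 30.3]
finger_gap: 0.0216
```

```bash
python3 -c "from h import *;s,R=bar();print(s['ft_torque'])"
```

```text
t 10.93 p [ 0.4859 -0.1532  0.0391] x [0.993 0.117 0.002] z [-0.006  0.065 -0.998] F [-6.9 13.5 30.3] g 0.0216
toe x 67.9 z 49.0; pin x -98.8 z 38.0; grip x -158.6 z 34.1; pitch 0.0657
[2.16315207 1.55886862 0.09095097]
```

Sill contact shows as Fz going from 4 to 9, 20 and then 30 N, starting at TCP z≈40.2 mm. Next: ease up to about 1 mm above it, then slide forward.

Call:
carry_out(
  steps=[
    [-1, 0, -0.0002, -0.0016, -0.01, 0, 0],
    [-1, 0, -0.0002, -0.0016, -0.01, 0, 0],
    [-1, 0, -0.0002, -0.0016, -0.01, 0, 0],
    [-1, 0, -0.0001, -0.0009, -0.005, 0, 0],
    [-1, 0, 0, 0, 0, 0, 0],
  ],
)

```text
clock: 11.55
tcp_pos: [0.4857, -0.1535, 0.042]
orientation: [-0.015, 0.998, 0.058, -0.001]
wrist_force: [-0.5, 5.7, 3.8]
finger_gap: 0.0216
```

Call:
carry_out(
  steps=[
    [-1, 0, -0.0025, 0.0001, 0, 0, 0],
    [-1, 0, -0.0025, 0.0001, 0, 0, 0],
    [-1, 0, -0.0025, 0.0001, 0, 0, 0],
    [-1, 0, -0.0025, 0.0001, 0, 0, 0],
    [-1, 0, 0, 0, 0, 0, 0],
  ],
)

```text
clock: 12.18
tcp_pos: [0.4863, -0.1487, 0.0429]
orientation: [-0.009, 0.998, 0.058, 0.0]
wrist_force: [-2.6, -11.7, 4.4]
finger_gap: 0.0214
```

```bash
python3 -c "from h import *;s,R=bar();print(s['ft_torque'])"
```

```text
t 12.18 p [ 0.4863 -0.1487  0.0429] x [0.993 0.115 0.001] z [-0.001  0.018 -1.   ] F [ -2.6 -11.7   4.4] g 0.0214
toe x 72.4 z 42.0; pin x -94.5 z 39.0; grip x -154.5 z 37.9; pitch 0.0181
[-2.14823174  0.46558574  0.51413458]
```

Call:
carry_out(
  steps=[
    [-1, 0, -0.0025, 0.0003, 0.001, 0, 0],
    [-1, 0, -0.0025, 0.0003, 0.001, 0, 0],
    [-1, 0, 0, 0, 0, 0, 0],
  ],
)

```text
clock: 12.55
tcp_pos: [0.4858, -0.1439, 0.0425]
orientation: [-0.01, 0.998, 0.058, 0.0]
wrist_force: [-1.7, -12.6, 4.8]
finger_gap: 0.0214
```

Call:
carry_out(
  steps=[
    [-1, 0, -0.0025, 0.0002, 0.001, 0, 0],
    [-1, 0, -0.0025, 0.0002, 0.001, 0, 0],
    [-1, 0, 0, 0, 0, 0, 0],
  ],
)

```text
clock: 12.92
tcp_pos: [0.4853, -0.1391, 0.0424]
orientation: [-0.011, 0.998, 0.058, 0.0]
wrist_force: [-3.1, -11.7, 6.2]
finger_gap: 0.0217
```

```bash
python3 -c "from h import *;s,R=bar();print(s['ft_torque'])"
```

```text
t 12.93 p [ 0.4853 -0.1391  0.0424] x [0.993 0.115 0.002] z [-0.001  0.021 -1.   ] F [ -3.1 -11.7   6.2] g 0.0217
toe x 82.1 z 42.3; pin x -84.8 z 38.7; grip x -144.8 z 37.4; pitch 0.0214
[-2.30967164  0.58703218  0.62155383]
```

Call:
carry_out(
  steps=[
    [-1, 0, -0.0025, 0.0001, 0, 0, 0],
    [-1, 0, -0.0025, 0.0001, 0, 0, 0],
    [-1, 0, 0, 0, 0, 0, 0],
  ],
)

```text
clock: 13.3
tcp_pos: [0.4848, -0.1342, 0.0425]
orientation: [-0.011, 0.998, 0.058, 0.0]
wrist_force: [-2.4, -12.4, 6.7]
finger_gap: 0.0217
```

Call:
carry_out(
  steps=[
    [-1, 0, -0.002, 0.0001, 0, 0, 0],
    [-1, 0, 0, 0, 0, 0, 0],
  ],
)

```text
clock: 13.55
tcp_pos: [0.4846, -0.1323, 0.0425]
orientation: [-0.01, 0.998, 0.058, 0.0]
wrist_force: [-3.5, -11.5, 7.7]
finger_gap: 0.0215
```

Call:
carry_out(
  steps=[
    [-1, 0, -0.002, 0.0001, 0, 0, 0],
    [-1, 0, 0, 0, 0, 0, 0],
  ],
)

```text
clock: 13.8
tcp_pos: [0.4846, -0.1316, 0.0426]
orientation: [-0.009, 0.998, 0.057, 0.0]
wrist_force: [-2.9, -17.6, 5.4]
finger_gap: 0.022
```

```bash
python3 -c "from h import *;s,R=bar();print(s['ft_torque'])"
```

```text
t 13.8 p [ 0.4846 -0.1316  0.0426] x [0.993 0.114 0.001] z [-0.001  0.018 -1.   ] F [ -2.9 -17.6   5.4] g 0.022
toe x 89.7 z 41.8; pin x -77.3 z 38.7; grip x -137.3 z 37.6; pitch 0.0182
[-3.17508201  0.89879384  0.67299462]
```

Posts reached: y force up to 17.6 N, pin at −77 mm. Now I relax the push and ease up against the lips.

Call:
carry_out(
  steps=[
    [-1, 0, 0.0015, 0, 0, 0, 0],
    [-1, 0, 0.001, -0.0008, -0.005, 0, 0],
    [-1, 0, 0, -0.0008, -0.005, 0, 0],
    [-1, 0, 0, 0, 0, 0, 0],
  ],
)

```text
clock: 14.3
tcp_pos: [0.4844, -0.1318, 0.0435]
orientation: [-0.007, 0.998, 0.058, 0.0]
wrist_force: [-2.7, -9.7, 4.6]
finger_gap: 0.0217
```

Call:
carry_out(
  steps=[
    [-1, 0, 0, -0.0008, -0.005, 0, 0],
    [-1, 0, 0, -0.0008, -0.005, 0, 0],
    [-1, 0, 0, 0, 0, 0, 0],
  ],
)

```text
clock: 14.68
tcp_pos: [0.4842, -0.1317, 0.0441]
orientation: [-0.002, 0.998, 0.058, 0.0]
wrist_force: [-0.1, -11.5, -4.9]
finger_gap: 0.0217
```

```bash
python3 -c "from h import *;s,R=bar();print(s['ft_torque'])"
```

```text
t 14.68 p [ 0.4842 -0.1317  0.0441] x [0.993 0.115 0.001] z [ 0.     0.004 -1.   ] F [ -0.1 -11.5  -4.9] g 0.0217
toe x 89.5 z 39.9; pin x -77.5 z 39.3; grip x -137.5 z 39.1; pitch 0.0038
[-1.9487297  -0.12415053  0.48086648]
```

Call:
carry_out(
  steps=[
    [0, 0, 0, 0, 0, 0, 0],
    [0.3, 0, 0, 0, 0, 0, 0],
    [0.3, 0, 0, 0, 0, 0, 0],
    [0.3, 0, 0, -0.01, 0, 0, 0],
    [0.3, 0, 0, -0.03, 0, 0, 0],
    [0.3, 0, 0, -0.04, 0, 0, 0],
    [0.3, 0, 0, -0.04, 0, 0, 0],
    [0.3, 0.03, 0, -0.01, 0, 0, 0],
    [0.3, 0.04, 0, 0, 0, 0, 0],
    [0.3, 0.04, 0.01, 0, 0, 0, 0],
    [0.3, 0, 0, 0, 0, 0, 0],
  ],
)

```text
clock: 16.05
tcp_pos: [0.5958, -0.1263, 0.1739]
orientation: [-0.005, 0.998, 0.059, 0.0]
wrist_force: [-0.4, 0.1, 0.2]
finger_gap: 0.0558
```

Run:
```python
from h import *
st();b=cam("side");w=cam("wrist")
B=cv2.resize(b["color"][100:290,235:395],None,fx=3,fy=3,interpolation=cv2.INTER_CUBIC)
W=cv2.resize(w["color"],None,fx=.46,fy=.46,interpolation=cv2.INTER_AREA)
o=np.zeros((570,480+W.shape[1],3),np.uint8);o[:,:480]=B;o[:W.shape[0],480:]=W;cv2.imwrite("pics/C.png",o[:,:,::-1]);print(o.shape)
```

```text
t 16.05 p [ 0.5958 -0.1263  0.1739] x [0.993 0.118 0.002] z [ 0.     0.011 -1.   ] F [-0.4  0.1  0.2] g 0.0558
(570, 774, 3)
```

View pics/C.png

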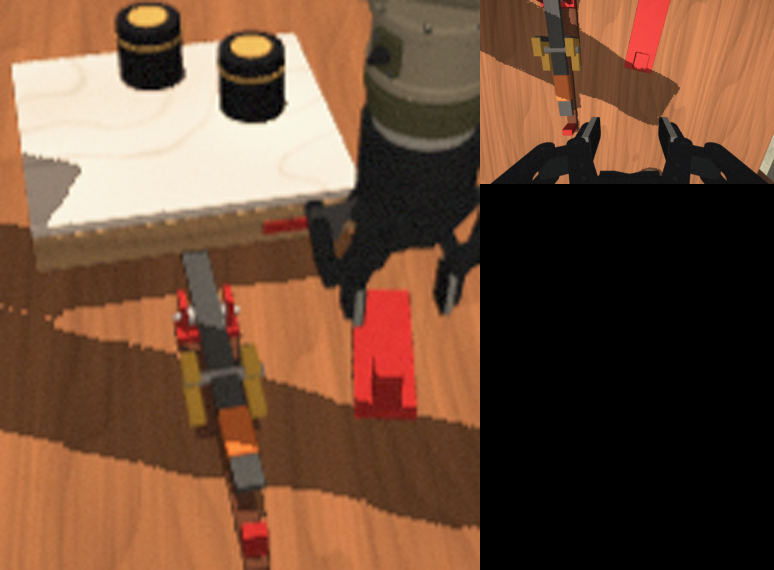

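Combined view: bar locked under both hooks and holding, front raised, tins upright, tail lifted clear of its rest. The shim's tab is at about (350,130) in the wrist view. Now I measure the shim and mark closely.

Run:
```python
from h import *
w=cam("wrist");b=cam("side")
def red(c):
    h=cv2.cvtColor(c["color"],cv2.COLOR_RGB2HSV)
    return cv2.inRange(h,(0,200,50),(5,255,255))|cv2.inRange(h,(175,200,50),(180,255,255))
m=red(w);k=[x for x in cv2.findContours(m,0,2)[0] if cv2.contourArea(x)>1500]
for x in k:
    q=cv2.approxPolyDP(cv2.convexHull(x),4,True)[:,0];print(q.tolist());print([np.round(ray(w,*p,.008)[:2],4).tolist() for p in q])
mb=red(b);n,l,s,ce=cv2.connectedComponentsWithStats(mb)
for i in range(1,n):
    if s[i,4]>8 and 230<ce[i][0]<400 and 150<ce[i][1]<250: print(s[i],ce[i])
g=cv2.resize(w["color"][80:170,300:400],None,fx=6,fy=6,interpolation=cv2.INTER_CUBIC);cv2.imwrite("pics/tab.png",g[:,:,::-1])
```

```text
[325 174   9   3  17] [329.05882353 174.94117647]
[310 196   4  16  24] [311.66666667 204.625     ]
[353 197  21  43 496] [362.46572581 218.67540323]
[294 208   7   6  24] [296.91666667 210.875     ]
```

View pics/tab.png

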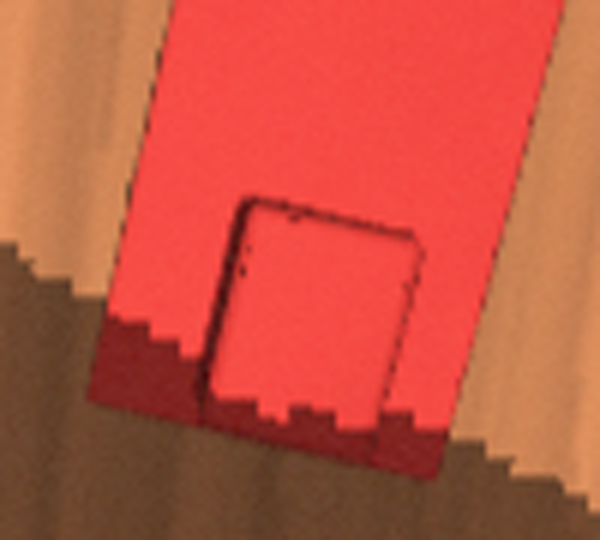

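Tab crop: tab top corners (250,200), (420,245), (375,465), (205,425), centre (313,333). Plate back corners (88,400) and (435,480).

Run:
```python
from h import *
w=cam("wrist");st()
f=lambda u,v:((u+.5)/6-.5+300,(v+.5)/6-.5+80)
for n,p,z in(("tab",(313,333),.042),("t1",(250,200),.042),("t2",(420,245),.042),("t3",(375,465),.042),("t4",(205,425),.042),("bl",(88,400),.008),("br",(435,480),.008),("el",(178,0),.008),("er",(567,0),.008)):
    print(n,np.round(ray(w,*f(*p),z),4))
b=cam("side")
# mark: left end known earlier; column 320-330 band now
print(np.round(ray(b,(487.5)/5-.5+235,174.9,.05),4))
```

```text
t 16.3 p [ 0.5924 -0.126   0.1742] x [ 0.993  0.117 -0.   ] z [-0.002  0.011 -1.   ] F [ 0.2 -0.8  0.7] g 0.0561
tab [ 0.6049 -0.0749  0.042 ]
t1 [ 0.5954 -0.0604  0.042 ]
t2 [ 0.616  -0.0632  0.042 ]
t3 [ 0.6146 -0.0897  0.042 ]
t4 [ 0.5934 -0.0873  0.042 ]
bl [ 0.5784 -0.0902  0.008 ]
br [ 0.6273 -0.0955  0.008 ]
el [ 0.5844 -0.0374  0.008 ]
er [ 0.6346 -0.0314  0.008 ]
[0.5428 0.0857 0.05  ]
```

Call:
carry_out(
  steps=[
    [0.3, 0, 0, 0, 0, 0, 0.115],
    [0.3, 0, 0, 0, 0, 0, 0.114],
    [0.3, 0.0065, -0.026, 0.027, 0, 0, 0],
    [0.3, 0, -0.026, 0.027, 0, 0, 0],
    [0.3, 0, 0, 0, 0.125, 0, 0],
    [0.3, 0, 0, 0, 0.125, 0, 0],
    [0.3, 0, 0, 0, 0, 0, 0],
    [0.3, 0, 0, 0, 0, 0, 0],
  ],
)

```text
clock: 17.35
tcp_pos: [0.6054, -0.0748, 0.1207]
orientation: [-0.129, 0.99, -0.056, 0.006]
wrist_force: [-0.7, 0.2, 0.8]
finger_gap: 0.0554
```

Run:
```python
from h import *
s,R=st(); print(np.round(R.T@(np.array([.6049,-.0749,.034])-s["tcp_pos"]),4))
```

```text
t 17.35 p [ 0.6054 -0.0748  0.1207] x [ 0.994 -0.112 -0.002] z [ 0.027  0.255 -0.967] F [-0.7  0.2  0.8] g 0.0554
[-0.0003  0.0223  0.0838]
```

Call:
carry_out(
  steps=[
    [0.3, 0, 0.0075, 0.028, 0, 0, 0],
    [0.3, 0, 0.0075, 0.028, 0, 0, 0],
    [0.3, 0, 0.005, 0.018, 0, 0, 0],
    [0.3, 0, 0.0023, 0.0098, 0, 0, 0],
    [0.3, 0, 0, 0, 0, 0, 0],
    [-1, 0, 0, 0, 0, 0, 0],
    [-1, 0, 0, 0, 0, 0, 0],
    [-1, 0, 0, 0, 0, 0, 0],
    [-1, 0, 0, 0, 0, 0, 0],
    [-1, 0, 0, 0, 0, 0, 0],
  ],
  grip_force=40,
)

```text
clock: 18.6
tcp_pos: [0.6063, -0.075, 0.0348]
orientation: [-0.13, 0.99, -0.056, 0.007]
wrist_force: [-1.4, 0.2, 5.4]
finger_gap: 0.0212
```

Run:
```python
from h import *
s,R=st()
```

```text
t 18.6 p [ 0.6063 -0.075   0.0348] x [ 0.994 -0.112 -0.   ] z [ 0.029  0.256 -0.966] F [-1.4  0.2  5.4] g 0.0212
```

Call:
carry_out(
  steps=[
    [-1, 0, -0.0003, -0.001, 0, 0, 0],
    [-1, 0, 0, 0, 0, -0.02, -0.0753],
    [-1, 0, 0, 0, 0, -0.02, -0.0753],
    [-1, 0, 0, 0, 0, -0.02, -0.0754],
    [-1, -0.012, 0, 0, 0, 0, 0],
    [-1, -0.012, 0, 0, 0, 0, 0],
    [-1, -0.012, 0, 0, 0, 0, 0],
    [-1, -0.011, 0, 0, 0, 0, 0],
    [-1, 0, 0, 0, 0, 0, 0],
    [-1, 0, 0, 0, 0, 0, 0],
  ],
)

```text
clock: 19.85
tcp_pos: [0.5577, -0.0801, 0.0349]
orientation: [-0.13, 0.99, 0.06, -0.01]
wrist_force: [-3.1, 0.7, 5.4]
finger_gap: 0.0215
```

Run:
```python
from h import *
s,R=st();p=np.array(s["tcp_pos"]);print("lat",p@[.9925,.122,0],"along",p@[-.122,.9925,0])
b=cam("side");t=cam("top")
# red masks: shim & mark in side; top
for c,n in((b,"side"),(t,"top")):
    h=cv2.cvtColor(c["color"],cv2.COLOR_RGB2HSV); m=cv2.inRange(h,(0,190,70),(6,255,255))|cv2.inRange(h,(175,190,70),(180,255,255))
    k,l,st_,ce=cv2.connectedComponentsWithStats(m)
    for i in range(1,k):
        if st_[i,4]>5 and 230<ce[i][0]<400 and 150<ce[i][1]<260: print(n,st_[i],np.round(ce[i],1))
w=cam("wrist")
B=cv2.resize(b["color"][150:270,270:390],None,fx=4,fy=4,interpolation=cv2.INTER_CUBIC)
W=cv2.resize(w["color"],None,fx=.5,fy=.5,interpolation=cv2.INTER_AREA)
o=np.zeros((480,800,3),np.uint8);o[:,:480]=B;o[:200,480:]=W;cv2.imwrite("pics/D.png",o[:,:,::-1])
```

```text
t 19.85 p [ 0.5577 -0.0801  0.0349] x [ 0.993  0.121 -0.004] z [-0.035  0.257 -0.966] F [-3.1  0.7  5.4] g 0.0215
lat 0.5437938117824491 along -0.14754572495102533
side [323 174  12   4  29] [327.6 175.2]
side [310 195   5  17  40] [311.6 203.5]
side [294 197   8  17  61] [296.5 207.6]
side [324 200  10  11  72] [327.9 203.9]
side [330 216   5   4   9] [332.1 217.3]
side [332 220  23  23 253] [343.4 234.2]
top [301 190  21  17 241] [310.  197.6]
```

View pics/D.png

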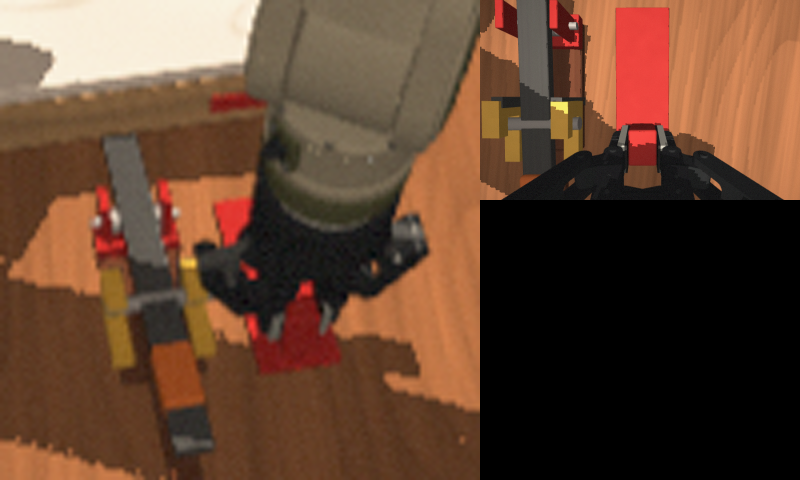

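Combined view (10th): shim gripped by its tab, square to the face and clear of the bar, stand and keeper, lined up below the red mark. I correct 2 mm sideways and push in.

Call:
carry_out(
  steps=[
    [-1, 0.002, -0.0003, -0.0008, 0, 0, 0],
    [-1, 0, -0.0086, 0.0023, 0, 0, 0],
    [-1, 0, -0.0086, 0.0023, 0, 0, 0],
    [-1, 0, -0.0086, 0.0023, 0, 0, 0],
    [-1, 0, 0, 0, 0, 0, 0],
  ],
)

```text
clock: 20.62
tcp_pos: [0.5571, -0.0524, 0.0356]
orientation: [-0.13, 0.99, 0.061, -0.009]
wrist_force: [-0.2, -0.4, -0.6]
finger_gap: 0.0211
```

Call:
carry_out(
  steps=[
    [-1, 0, -0.0086, 0.0023, 0, 0, 0],
    [-1, 0, -0.0086, 0.0023, 0, 0, 0],
    [-1, 0, -0.0086, 0.0023, 0, 0, 0],
    [-1, 0, 0, 0, 0, 0, 0],
  ],
)

```text
clock: 21.12
tcp_pos: [0.554, -0.0261, 0.0357]
orientation: [-0.13, 0.99, 0.061, -0.009]
wrist_force: [-0.1, -0.8, -0.9]
finger_gap: 0.0213
```

Run:
```python
from h import *
s,R=st();p=np.array(s["tcp_pos"]);print("lat",p@[.9925,.122,0],"along",p@[-.122,.9925,0])
```

```text
t 21.12 p [ 0.554  -0.0261  0.0357] x [ 0.992  0.123 -0.002] z [-0.034  0.256 -0.966] F [-0.1 -0.8 -0.9] g 0.0213
lat 0.546620667419951 along -0.09347929339507896
```

Call:
carry_out(
  steps=[
    [-1, 0, -0.0085, 0.0027, 0, 0, 0],
    [-1, 0, -0.0086, 0.0023, 0, 0, 0],
    [-1, 0, 0, 0, 0, 0, 0],
  ],
)

```text
clock: 21.5
tcp_pos: [0.5518, -0.0085, 0.0352]
orientation: [-0.13, 0.99, 0.061, -0.009]
wrist_force: [0.3, -0.1, -0.8]
finger_gap: 0.0212
```

Call:
carry_out(
  steps=[
    [-1, 0, -0.006, 0.0016, 0, 0, 0],
    [-1, 0, -0.006, 0.0016, 0, 0, 0],
    [-1, 0, 0, 0, 0, 0, 0],
  ],
)

```text
clock: 21.88
tcp_pos: [0.5504, 0.0036, 0.0352]
orientation: [-0.13, 0.99, 0.061, -0.009]
wrist_force: [-0.4, 0.6, 0.2]
finger_gap: 0.0213
```

Call:
carry_out(
  steps=[
    [-1, 0, -0.006, 0.0016, 0, 0, 0],
    [-1, 0, -0.006, 0.0016, 0, 0, 0],
    [-1, 0, 0, 0, 0, 0, 0],
  ],
)

```text
clock: 22.25
tcp_pos: [0.5489, 0.0159, 0.0353]
orientation: [-0.13, 0.99, 0.061, -0.009]
wrist_force: [0.3, -0.0, -0.0]
finger_gap: 0.0216
```

Run:
```python
from h import *
s,R=st();p=np.array(s["tcp_pos"]);print("lat",p@[.9925,.122,0],"along",p@[-.122,.9925,0])
```

```text
t 22.25 p [0.5489 0.0159 0.0353] x [ 0.992  0.122 -0.002] z [-0.034  0.256 -0.966] F [ 0.3 -0.  -0. ] g 0.0216
lat 0.5467126651294613 along -0.05113846206878549
```

Call:
carry_out(
  steps=[
    [-1, 0, -0.0048, 0.0013, 0, 0, 0],
    [-1, 0, -0.0048, 0.0013, 0, 0, 0],
    [-1, 0, 0, 0, 0, 0, 0],
  ],
)

```text
clock: 22.62
tcp_pos: [0.5477, 0.0257, 0.0352]
orientation: [-0.13, 0.99, 0.06, -0.009]
wrist_force: [-0.7, 0.1, -1.6]
finger_gap: 0.0213
```

Run:
```python
from h import *
s,R=st();p=np.array(s["tcp_pos"]);print("lat",p@[.9925,.122,0],"along",p@[-.122,.9925,0])
c=cam("wrist");b=cam("side")
W=cv2.resize(c["color"],None,fx=.75,fy=.75,interpolation=cv2.INTER_AREA)
B=cv2.resize(b["color"][150:270,270:350],None,fx=4,fy=4,interpolation=cv2.INTER_CUBIC)
o=np.zeros((480,800,3),np.uint8);o[:300,:480]=W;o[:,480:]=B;cv2.imwrite("pics/E.png",o[:,:,::-1])
p0=np.array([-.122,.9925,0]);e=np.array([.9925,.122,0])
for z in(.030,.042): print(np.round(proj(c,p0*.0009+e*.546+[0,0,z])*.75,1))
```

```text
t 22.62 p [0.5477 0.0257 0.0352] x [ 0.993  0.122 -0.002] z [-0.034  0.256 -0.966] F [-0.7  0.1 -1.6] g 0.0213
lat 0.5467329788218297 along -0.04132450934803518
[243.8 138.7]
[243.8 138.2]
```

View pics/E.png

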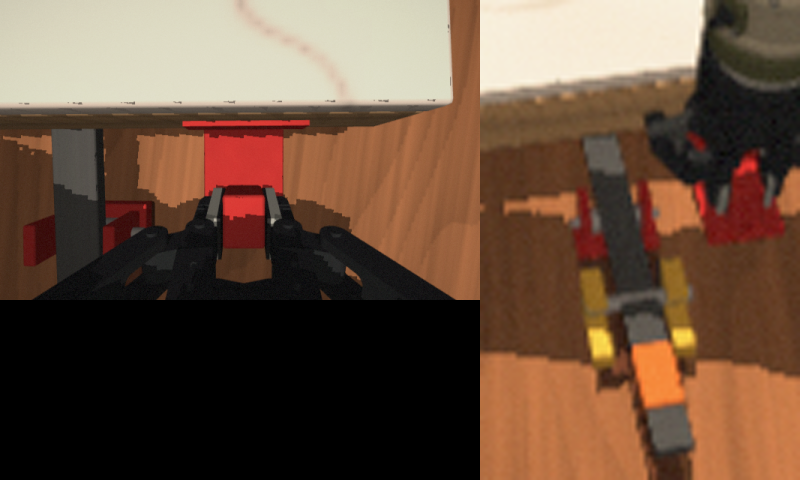

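Wrist view (11th): shim (u 205–283) is centred under the mark (u 183–308). The mark's lower end is at v≈127, not the predicted 138, so the edge is a little farther on. I'll compute how much.

Run:
```python
from h import *
c=cam("wrist");t=cam("top");b=cam("side")
p0=np.array([-.122,.9925,0]);e=np.array([.9925,.122,0])
for v in(127,128):
  for z in(.040,.044): X=ray(c,244/.75,v/.75,z);print(v,z,"along",round(X@p0,4),"lat",round(X@e,4))
for v,z in((105,.09),(105,.094)): X=ray(c,240/.75,v/.75,z);print("top edge along",round(X@p0,4))
for u,v in((204,190),(284,190)): print("shim edge",np.round(ray(c,u/.75,v/.75,.008),4), ray(c,u/.75,v/.75,.008)@e)
# tab front-top edge check
X=ray(c,243/.75,187/.75,.042);print("tab front top along",X@p0)
for n,cc in(("top",t),("side",b)):
    h=cv2.cvtColor(cc["color"],cv2.COLOR_RGB2HSV);m=cv2.inRange(h,(0,0,120),(179,75,255));m=cv2.morphologyEx(m,cv2.MORPH_OPEN,np.ones((5,5)))
    pt=(230.,250.) if n=="top" else (265.,150.)
    k=[q for q in cv2.findContours(m,0,2)[0] if cv2.pointPolygonTest(q,pt,False)>0]
    if k: print(n,cv2.approxPolyDP(cv2.convexHull(k[0]),5,True)[:,0].tolist())
```

```text
127 0.04 along 0.0062 lat 0.5462
127 0.044 along 0.0059 lat 0.5462
128 0.04 along 0.0057 lat 0.5462
128 0.044 along 0.0055 lat 0.5462
top edge along 0.0099
top edge along 0.0093
shim edge [0.5209 0.0324 0.008 ] 0.520926087272733
shim edge [0.571  0.0386 0.008 ] 0.5714537101180308
tab front top along -0.023925682908796417
top [[357, 126], [337, 299], [327, 326], [208, 306], [175, 290], [174, 259], [205, 185], [318, 118]]
side [[307, 114], [326, 142], [323, 168], [246, 178], [239, 121]]
```

Call:
carry_out(
  steps=[
    [-1, 0, -0.0015, 0.0004, 0, 0, 0],
    [-1, 0, 0.0001, 0.0006, 0, 0, 0],
    [-0.4, 0, 0, 0, 0, 0, 0],
    [-0.1, 0, 0, 0, 0, 0, 0],
    [-0.1, 0, 0, 0, 0, 0, 0],
    [-0.1, 0, 0, -0.01, 0, 0, 0],
    [-0.1, 0, 0, -0.03, 0, 0, 0],
    [-0.1, 0, 0, -0.04, 0, 0, 0],
    [0.3, 0, 0, -0.04, -0.125, 0, 0],
    [0.3, 0, 0, 0, -0.125, 0, 0],
    [0.3, 0, 0, 0, 0, 0, 0],
  ],
)

```text
clock: 24.25
tcp_pos: [0.5518, -0.0025, 0.1521]
orientation: [-0.006, 0.998, 0.062, -0.0]
wrist_force: [0.8, -0.4, -0.0]
finger_gap: 0.0554
```

Run:
```python
from h import *
s,R=st()
# locked grip target: TCP at release (.4842,-.1317,.0441), hover at z .12
print(np.round(R.T@(np.array([.4842,-.1317,.12])-s["tcp_pos"]),4))
print("yaw to tool x (.993,.115):",np.arctan2(R[1,0],R[0,0])-np.arctan2(.115,.993))
```

```text
t 24.25 p [ 0.5518 -0.0025  0.1521] x [0.992 0.124 0.   ] z [-0.001  0.012 -1.   ] F [ 0.8 -0.4 -0. ] g 0.0554
[-0.0832  0.1202  0.0307]
yaw to tool x (.993,.115): 0.009379149107227452
```

Call:
carry_out(
  steps=[
    [0.3, 0, 0.05, 0, 0, 0, 0.009],
    [0.3, -0.02, 0.045, 0, 0, 0, 0],
    [0.3, -0.04, 0.025, 0, 0, 0, 0],
    [0.3, -0.023, 0, 0.02, 0, 0, 0],
    [0.3, 0, 0, 0.011, 0, 0, 0],
    [0.3, 0, 0, 0, 0, 0, 0],
  ],
)

```text
clock: 25.0
tcp_pos: [0.4829, -0.132, 0.1174]
orientation: [-0.007, 0.998, 0.056, -0.002]
wrist_force: [0.1, -0.5, 0.3]
finger_gap: 0.0555
```

Run:
```python
from h import *
s,R=st();c=cam("wrist");h=cv2.cvtColor(c["color"],cv2.COLOR_RGB2HSV)
m=cv2.inRange(h,(6,190,60),(16,255,255));m=cv2.morphologyEx(m,cv2.MORPH_OPEN,np.ones((5,5)))
n,l,st_,ce=cv2.connectedComponentsWithStats(m)
for i in range(1,n):
    if st_[i,4]>500: print(st_[i],ce[i],np.round(ray(c,*ce[i],.047),4),np.round(ray(c,*[st_[i][0]+st_[i][2]/2,st_[i][1]+st_[i][3]/2],.047),4))
print(np.round(proj(c,(.4842,-.1317,.047)),1))
```

```text
t 25.0 p [ 0.4829 -0.132   0.1174] x [ 0.994  0.112 -0.003] z [-0.005  0.013 -1.   ] F [ 0.1 -0.5  0.3] g 0.0555
[328.9 229.3]
```

Call:
carry_out(
  steps=[
    [0.3, 0.001, 0, 0.03, 0, 0, 0],
    [0.3, 0, 0, 0.025, 0, 0, 0],
    [0.3, 0, 0, 0.015, 0, 0, 0],
    [0.3, 0, 0, 0.004, 0, 0, 0],
    [0.3, 0, 0, 0, 0, 0, 0],
    [-1, 0, 0, 0, 0, 0, 0],
    [-1, 0, 0, 0, 0, 0, 0],
    [-1, 0, 0, 0, 0, 0, 0],
    [-1, 0, 0, 0, 0, 0, 0],
    [-1, 0, 0, 0, 0, 0, 0],
  ],
  grip_force=110,
)

```text
clock: 26.3
tcp_pos: [0.4841, -0.1314, 0.0454]
orientation: [-0.005, 0.998, 0.057, -0.001]
wrist_force: [-1.9, -0.0, 3.6]
finger_gap: 0.0219
```

```bash
python3 -c "from h import *;s,R=bar();print(s['ft_torque'])"
```

```text
t 26.3 p [ 0.4841 -0.1314  0.0454] x [ 0.994  0.113 -0.001] z [-0.002  0.01  -1.   ] F [-1.9 -0.   3.6] g 0.0219
toe x 89.9 z 42.8; pin x -77.1 z 41.0; grip x -137.1 z 40.4; pitch 0.0104
[0.04909653 0.31245643 0.31050107]
```

Call:
carry_out(
  steps=[
    [-1, 0, 0, 0.0007, 0.005, 0, 0],
    [-1, 0, 0, 0.0007, 0.005, 0, 0],
    [-1, 0, 0, 0.0007, 0.005, 0, 0],
    [-1, 0, 0, 0, 0, 0, 0],
  ],
)

```text
clock: 26.8
tcp_pos: [0.4842, -0.1314, 0.0439]
orientation: [-0.013, 0.998, 0.057, -0.001]
wrist_force: [-3.5, 1.4, 9.7]
finger_gap: 0.0219
```

```bash
python3 -c "from h import *;s,R=bar();print(s['ft_torque'])"
```

```text
t 26.8 p [ 0.4842 -0.1314  0.0439] x [ 0.994  0.113 -0.001] z [-0.004  0.025 -1.   ] F [-3.5  1.4  9.7] g 0.0219
toe x 89.9 z 44.7; pin x -77.0 z 40.4; grip x -137.0 z 38.9; pitch 0.0254
[0.22064637 0.66254783 0.38457918]
```

Call:
carry_out(
  steps=[
    [-1, 0, 0.0025, -0.0001, 0, 0, 0],
    [-1, 0, 0.0025, -0.0001, 0, 0, 0],
    [-1, 0, 0.0025, -0.0001, 0, 0, 0],
    [-1, 0, 0, 0, 0, 0, 0],
  ],
)

```text
clock: 27.3
tcp_pos: [0.4841, -0.1358, 0.0431]
orientation: [-0.016, 0.998, 0.057, -0.002]
wrist_force: [-2.1, 10.0, 7.4]
finger_gap: 0.022
```

Call:
carry_out(
  steps=[
    [-1, 0, 0.0025, -0.0001, 0, 0, 0],
    [-1, 0, 0.0025, -0.0001, 0, 0, 0],
    [-1, 0, 0, 0, 0, 0, 0],
  ],
)

```text
clock: 27.68
tcp_pos: [0.4846, -0.1407, 0.043]
orientation: [-0.016, 0.998, 0.057, -0.002]
wrist_force: [-1.8, 9.4, 6.6]
finger_gap: 0.022
```

```bash
python3 -c "from h import *;s,R=bar();print(s['ft_torque'])"
```

```text
t 27.68 p [ 0.4846 -0.1407  0.043 ] x [ 0.993  0.114 -0.002] z [-0.005  0.032 -0.999] F [-1.8  9.4  6.6] g 0.022
toe x 80.6 z 45.3; pin x -86.3 z 39.9; grip x -146.2 z 38.0; pitch 0.0321
[ 1.8414058   0.21565158 -0.05717654]
```

Call:
carry_out(
  steps=[
    [-1, 0, 0.0025, -0.0001, 0, 0, 0],
    [-1, 0, 0.0025, -0.0001, 0, 0, 0],
    [-1, 0, 0.0025, -0.0001, 0, 0, 0],
    [-1, 0, 0, 0, 0, 0, 0],
  ],
)

```text
clock: 28.18
tcp_pos: [0.4853, -0.1481, 0.0429]
orientation: [-0.016, 0.998, 0.057, -0.002]
wrist_force: [-1.6, 9.8, 5.1]
finger_gap: 0.0219
```

Call:
carry_out(
  steps=[
    [-1, 0, 0.0025, -0.0001, 0, 0, 0],
    [-1, 0, 0.0025, -0.0001, 0, 0, 0],
    [-1, 0, 0, 0, 0, 0, 0],
  ],
)

```text
clock: 28.55
tcp_pos: [0.4858, -0.1531, 0.0428]
orientation: [-0.016, 0.998, 0.057, -0.002]
wrist_force: [-0.7, 8.7, 3.5]
finger_gap: 0.022
```

```bash
python3 -c "from h import *;s,R=bar();print(s['ft_torque'])"
```

```text
t 28.55 p [ 0.4858 -0.1531  0.0428] x [ 0.993  0.114 -0.002] z [-0.006  0.032 -0.999] F [-0.7  8.7  3.5] g 0.022
toe x 68.2 z 45.1; pin x -98.7 z 39.7; grip x -158.7 z 37.8; pitch 0.0321
[ 1.74180595  0.08053147 -0.02670986]
```

Call:
carry_out(
  steps=[
    [-1, 0, -0.0004, -0.0032, -0.02, 0, 0],
    [-1, 0, -0.0004, -0.0032, -0.02, 0, 0],
    [-1, 0, -0.0004, -0.0032, -0.02, 0, 0],
    [-1, 0, -0.0004, -0.0032, -0.02, 0, 0],
    [-1, 0, 0, 0, 0, 0, 0],
  ],
)

```text
clock: 29.18
tcp_pos: [0.4862, -0.1537, 0.0557]
orientation: [0.027, 0.998, 0.057, 0.0]
wrist_force: [-1.9, 5.3, 3.7]
finger_gap: 0.0214
```

Call:
carry_out(
  steps=[
    [-1, 0, -0.0004, -0.0032, -0.02, 0, 0],
    [-1, 0, -0.0004, -0.0032, -0.02, 0, 0],
    [-1, 0, -0.0004, -0.0032, -0.02, 0, 0],
    [-1, 0, -0.0004, -0.0032, -0.02, 0, 0],
    [-1, 0, -0.0004, -0.0032, -0.02, 0, 0],
    [-1, 0, -0.0004, -0.0032, -0.02, 0, 0],
    [-1, 0, -0.0004, -0.0032, -0.02, 0, 0],
    [-1, 0, -0.0004, -0.0032, -0.02, 0, 0],
    [-1, 0, 0, 0, 0, 0, 0],
  ],
)

```text
clock: 30.3
tcp_pos: [0.4859, -0.1476, 0.0806]
orientation: [0.107, 0.993, 0.057, 0.005]
wrist_force: [-1.0, 0.8, -1.1]
finger_gap: 0.0215
```

```bash
python3 -c "from h import *;s,R=bar();print(s['ft_torque'])"
```

```text
t 30.3 p [ 0.4859 -0.1476  0.0806] x [ 0.994  0.113 -0.002] z [ 0.022 -0.211 -0.977] F [-1.   0.8 -1.1] g 0.0215
toe x 67.3 z 27.5; pin x -95.9 z 63.0; grip x -154.5 z 75.7; pitch -0.214
[0.51270653 0.37146846 0.13586674]
```

Call:
carry_out(
  steps=[
    [-1, 0, 0.005, 0, 0, 0, 0],
    [-1, 0, 0.005, 0, 0, 0, 0],
    [-1, 0, 0.005, 0, 0, 0, 0],
    [-1, 0, 0.005, 0, 0, 0, 0],
    [-1, 0, 0.005, 0, 0, 0, 0],
    [-1, 0, 0.005, 0, 0, 0, 0],
    [-1, 0, 0.005, 0, 0, 0, 0],
    [-1, 0, 0, 0, 0, 0, 0],
  ],
)

```text
clock: 31.3
tcp_pos: [0.4899, -0.1827, 0.0881]
orientation: [0.107, 0.993, 0.056, 0.005]
wrist_force: [-1.0, -1.2, -2.3]
finger_gap: 0.0213
```

Call:
carry_out(
  steps=[
    [-1, 0, 0.0005, 0.0067, 0.035, 0, 0],
    [-1, 0, 0.0005, 0.0067, 0.035, 0, 0],
    [-1, 0, 0.0005, 0.0067, 0.035, 0, 0],
    [-1, 0, 0.0005, 0.0067, 0.035, 0, 0],
    [-1, 0, 0.0005, 0.0067, 0.035, 0, 0],
    [-1, 0, 0, 0, 0, 0, 0],
  ],
)

```text
clock: 32.05
tcp_pos: [0.4903, -0.19, 0.0544]
orientation: [0.019, 0.998, 0.056, -0.0]
wrist_force: [-0.6, -1.1, -2.3]
finger_gap: 0.0218
```

```bash
python3 -c "from h import *;s,R=bar();print(s['ft_torque'])"
```

```text
t 32.05 p [ 0.4903 -0.19    0.0544] x [ 0.994  0.111 -0.003] z [ 0.001 -0.038 -0.999] F [-0.6 -1.1 -2.3] g 0.0218
toe x 30.6 z 40.8; pin x -136.2 z 47.1; grip x -196.2 z 49.4; pitch -0.0378
[0.01843254 0.12799538 0.12001331]
```

Call:
carry_out(
  steps=[
    [-1, -0.001, 0, 0.0025, 0.013, 0, 0],
    [-1, 0, 0, 0.0025, 0.013, 0, 0],
    [-1, 0, 0, 0, 0, 0, 0],
  ],
)

```text
clock: 32.42
tcp_pos: [0.4899, -0.1898, 0.0516]
orientation: [0.007, 0.998, 0.056, -0.0]
wrist_force: [-2.8, 2.0, 8.0]
finger_gap: 0.0214
```

Call:
carry_out(
  steps=[
    [-1, 0, 0, 0.001, 0.005, 0, 0],
    [-1, 0, 0, 0, 0, 0, 0],
  ],
)

```text
clock: 32.67
tcp_pos: [0.49, -0.1898, 0.0515]
orientation: [0.005, 0.998, 0.057, -0.0]
wrist_force: [-4.9, 2.9, 15.1]
finger_gap: 0.0217
```

Call:
carry_out(
  steps=[
    [-1, 0, 0, 0.001, 0.005, 0, 0],
    [-1, 0, 0, 0, 0, 0, 0],
  ],
)

```text
clock: 32.92
tcp_pos: [0.49, -0.1899, 0.0514]
orientation: [0.003, 0.998, 0.057, 0.0]
wrist_force: [-7.0, 3.6, 22.1]
finger_gap: 0.0216
```

```bash
python3 -c "from h import *;s,R=bar();print(s['ft_torque'])"
```

```text
t 32.92 p [ 0.49   -0.1899  0.0514] x [ 0.994  0.113 -0.   ] z [ 0.    -0.005 -1.   ] F [-7.   3.6 22.1] g 0.0216
toe x 31.0 z 45.3; pin x -135.9 z 46.1; grip x -195.9 z 46.4; pitch -0.005
[ 0.34400838  1.4637789  -0.05804798]
```

Contact came about 4 mm early. At −196 mm the grip's thick block rides on the tail rest's front edge, so I lift, move 6 mm forward and lower again.

Call:
carry_out(
  steps=[
    [-1, 0, 0, -0.003, -0.014, 0, 0],
    [-1, 0, 0, -0.003, -0.014, 0, 0],
    [-1, 0, -0.003, 0, 0, 0, 0],
    [-1, 0, -0.0035, 0, 0, 0, 0],
    [-1, 0, 0, 0, 0, 0, 0],
  ],
)

```text
clock: 33.55
tcp_pos: [0.4885, -0.1824, 0.0535]
orientation: [0.015, 0.998, 0.057, -0.0]
wrist_force: [1.3, 0.9, -3.0]
finger_gap: 0.0218
```

Call:
carry_out(
  steps=[
    [-1, 0, 0, 0.003, 0.014, 0, 0],
    [-1, 0, 0, 0.003, 0.014, 0, 0],
    [-1, 0, 0, 0.001, 0.005, 0, 0],
    [-1, 0, 0, 0, 0, 0, 0],
  ],
)

```text
clock: 34.05
tcp_pos: [0.4886, -0.1831, 0.0482]
orientation: [-0.002, 0.998, 0.056, -0.001]
wrist_force: [-4.8, 3.8, 10.6]
finger_gap: 0.0222
```

```bash
python3 -c "from h import *;s,R=bar();print(s['ft_torque'])"
```

```text
t 34.05 p [ 0.4886 -0.1831  0.0482] x [ 0.994  0.112 -0.002] z [-0.002  0.003 -1.   ] F [-4.8  3.8 10.6] g 0.0222
toe x 38.0 z 43.9; pin x -129.0 z 43.4; grip x -189.0 z 43.2; pitch 0.0032
[0.53486568 0.80676455 0.01466539]
```

Call:
carry_out(
  steps=[
    [-1, 0, 0, -0.001, -0.002, 0, 0],
    [-0.3, 0, 0, 0, 0, 0, 0],
    [0.2, 0, 0, 0, 0, 0, 0],
    [0.2, 0, 0, 0, 0, 0, 0],
    [0.2, 0, 0, -0.01, 0, 0, 0],
    [0.2, 0, 0, -0.03, 0, 0, 0],
    [0.2, 0, 0, -0.05, 0, 0, 0],
    [0.2, 0, 0, -0.05, 0, 0, 0],
    [0.2, -0.05, 0.02, -0.03, 0, 0, 0],
    [0.2, -0.05, 0.05, 0, 0, 0, 0],
    [0.2, 0, 0.05, 0, 0, 0, 0],
    [0.2, 0, 0.05, 0, 0, 0, 0],
    [0.2, 0, 0, 0, 0, 0, 0],
  ],
)

```text
clock: 35.67
tcp_pos: [0.414, -0.3603, 0.2183]
orientation: [0.001, 0.999, 0.055, -0.001]
wrist_force: [-0.9, 1.9, -0.1]
finger_gap: 0.0513
```

Run:
```python
from h import *
st();a=cam("top");b=cam("side")
B=cv2.resize(b["color"][90:290,230:390],None,fx=3,fy=3,interpolation=cv2.INTER_CUBIC)
A=cv2.resize(a["color"][145:285,195:400],None,fx=1.56,fy=1.56,interpolation=cv2.INTER_CUBIC)
o=np.zeros((600,800,3),np.uint8);o[:B.shape[0],:480]=B;o[:A.shape[0],480:480+A.shape[1]]=A[:, :320];cv2.imwrite("pics/F.png",o[:,:,::-1])
c=b;h=cv2.cvtColor(c["color"],cv2.COLOR_RGB2HSV);m=cv2.inRange(h,(0,0,120),(179,75,255));m=cv2.morphologyEx(m,cv2.MORPH_OPEN,np.ones((5,5)))
k=[q for q in cv2.findContours(m,0,2)[0] if cv2.pointPolygonTest(q,(265.,150.),False)>0]
if k: print(cv2.approxPolyDP(cv2.convexHull(k[0]),5,True)[:,0].tolist())
```

```text
t 35.67 p [ 0.414  -0.3603  0.2183] x [ 0.994  0.109 -0.001] z [-0.001 -0.002 -1.   ] F [-0.9  1.9 -0.1] g 0.0513
```

View pics/F.png

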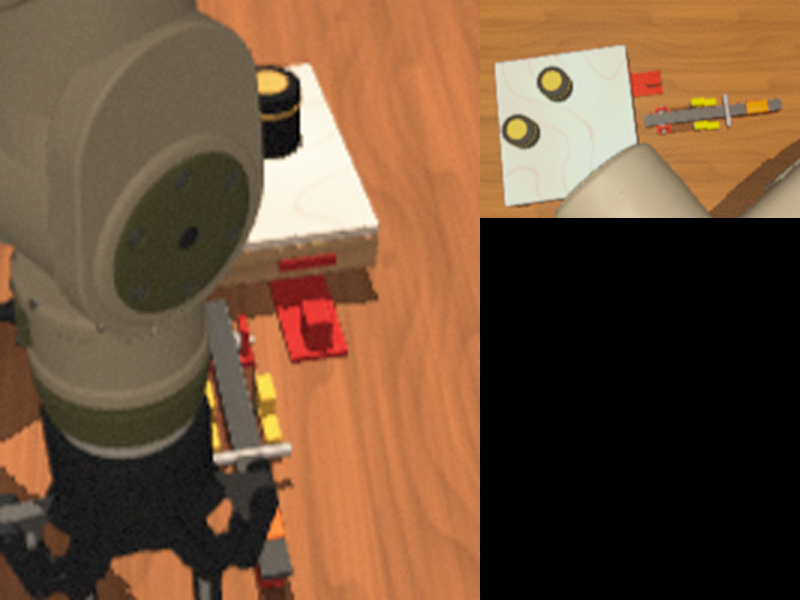

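Final view (12th): bar back on fulcrum and rest, clear of the plinth. Shim is in under the mark with its tab outside, and the tins stand. One last numeric check of shim depth and lean.

Run:
```python
from h import *
b=cam("side");t=cam("top");p0=np.array([-.122,.9925,0]);e=np.array([.9925,.122,0])
f=lambda u,v:((u+.5)/3-.5+230,(v+.5)/3-.5+90)
X=ray(b,*f(320,353),.008);print("back edge along",X@p0,"lat",X@e)
for z in(.04,.045,.05): X=ray(b,*f(308,270),z);print("mark low",z,X@p0,X@e)
X=ray(b,*f(378,228),.088);print("front right top corner side",np.round(X,4),X@p0,X@e)
g=lambda u,v:((u-480+.5)/1.56-.5+195,(v+.5)/1.56-.5+145)
X=ray(t,*g(627,45),.088);print("same, top",np.round(X,4),X@p0,X@e)
X=ray(t,*g(661,82),.008);print("shim back top",X@p0,X@e)
for n,u,z in(("toe",(647,122),.045),("tail",(781,105),.045)): print(n,np.round(ray(t,*g(*u),z),4))
X=ray(b,*f(218,302),.045);print("toe side",np.round(X,4),X@p0)
```

```text
back edge along -0.05807942132963365 lat 0.5450313876431209
mark low 0.04 0.011366247380660666 0.5487847395027551
mark low 0.045 0.006125973951021477 0.5474951644913787
mark low 0.05 0.0008857005213826069 0.5462055894800024
front right top corner side [0.6008 0.0748 0.088 ] 0.0009593280432987905 0.6054181560957459
same, top [0.6057 0.0759 0.088 ] 0.0014003363957231785 0.6104155287388121
shim back top -0.05737587591630168 0.5468825340842213
toe [0.4588 0.0369 0.045 ]
tail [ 0.4925 -0.2313  0.045 ]
toe side [0.4635 0.0383 0.045 ] -0.01853225958105746
```

```bash
python3 -c "
from h import *
st();print(env.hand_in())"
```

```text
t 35.88 p [ 0.4138 -0.3558  0.2182] x [ 0.994  0.113 -0.002] z [-0.003  0.001 -1.   ] F [ 0.6  0.7 -0.1] g 0.0513
the job is handed in; nothing more can be done
None
```

The plinth now stands leaning back on the shim, and I handed the job in at 35.9 s of the 72 s allowed. The hand-in gave no verdict. I levered the front up and locked the bar under the keeper. Then I pushed the shim in at the mark, unlocked the bar, let the plinth down, and set the bar back on its stand.

**What the last checks showed**
- **Shim:** it is within about 2 mm of the mark sideways. The nose lies past the back of the runner, but the views disagree on how far: about 8–11 mm from the wrist camera, 12–14 mm from the side and top cameras. Either way it covers the runner's full depth.
- **Plinth:** the last picture shows it resting on the shim, and the force at the grip dropped to the bar's own weight as it came down. I did not measure the lean angle.
- **Bar:** it lies on its fulcrum and tail rest, with the toe about 18 mm clear of the plinth.
- **Tins, cup and figure:** both tins are standing. I never went near the cup or figure, but they were outside the last picture, so I did not check them again.

**What went wrong on the way**
- **Setting the bar down:** my first try was about 5 mm too far back, and the thick grip block landed on the tail rest with about 22 N before I noticed. I lifted it, moved it forward and set it down again.
- **Feeling for the keeper:** pressing the pin onto the keeper's sills peaked at about 30 N at the wrist.

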